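# Load a staple strip into a sloping bench stapler and lock the rail

## Task

Load the long copper staple strip into the sloping channel of the yellow stapling machine, crown (closed side) up: press the blue spring follower back with it, so that the strip lies flat on the channel floor between the nose stop and the follower, and let go. Then pull the cover rail down the slope by its red grip until it is fully closed, and after that push the black-knobbed bolt fully home so the rail is locked. Leave the grey stub, the white bottle and the screwdriver where they are.

Things in the scene. Friction and masses are not known exactly. Their poses are not given: they have to be found in the camera images.
- strip: The strip to load: copper-coloured staple strip, a straight bar 90 long (x) x 24 wide (y) x 22 high (z) mm, about 110 g, both ends alike, lying crown up on the bench. Origin at the centre of its underside. Handle it across its 24 mm width.
- stub: Bystander: dark grey leftover piece of staple strip, 40 long (x) x 24 x 22 mm, lying on the bench near the strip (either may be the nearer one). Origin at the centre of its underside.
- magazine: Stapler's channel, sloping 30 degrees. Origin on the channel floor, on its centre line, at the inner face of the nose stop (low end), 75 mm above the bench. x runs UP the slope along the channel (about to the right seen from the robot), y across it, away from the robot, z square to the floor, 30 degrees from vertical. Yellow deck level with the floor: x -60 to 300, y -60 to 95 mm.
- strip_home (a point): Where the loaded strip's origin belongs, on the channel floor at magazine x = 45 mm, y = 0; axes as the magazine's. Channel 28 mm wide; side walls 9 mm high, flared outwards at the top, outer faces 19 mm off the centre line; nose stop 8 mm high, x -8 to 0. The loaded strip's upper 13 mm stand proud of the walls. Heights are along magazine z.
- follower (a joint): How far (m) the blue spring follower, a block 25 mm wide, 0.5 to 26.5 mm above the channel floor, is pressed up the slope. At 0 its flat face is 50 mm from the nose stop (magazine x = 50); maximum 0.070. The spring pushes back with 3.0 N at 0, 4.8 N at 0.040. With the strip loaded it reads 0.040. It springs back when let go.
- follower_face (a point): Top edge, at mid width, of the follower's flat face that the strip's end presses on; 26.5 mm above the channel floor.
- rail (a joint): Opening (m) of the dark steel cover rail, an inverted U 140 mm long, 49 wide, 8 to 31 mm above the channel floor (28 underneath), sliding along the channel. 0 = closed (covers magazine x -22 to 118); up to 0.160 up the slope. Starts open by 0.140 to 0.155; its lower edge is at magazine x = this value - 0.022. Stays where left; slides with about 3 N.
- rail_grip (a point): Centre of the red grip on top of the cover rail: a fin 34 mm long along the slope, 14 mm wide (y) and 26 mm high, standing from 31 to 57 mm above the channel floor; 18 mm up the slope from the nose stop when closed. Its frame is parallel to the magazine's.
- bolt (a joint): How far (m) the locking bolt is pushed home: 0 = out, 0.025 = fully home, at its stop. It slides across the slope, towards the channel (magazine -y), about 2 N, and stays where it is left. Home, its end lies in the fork on the far side of the closed rail.
- bolt_knob (a point): Centre of the top of the bolt's upright black knob, 14 mm diameter, standing from 9.5 to 37.5 mm above the deck, beyond the nose seen from the robot. Bolt out: magazine x = -10, y = 70 mm; home: y = 45 mm. Below it a steel bar and two guides, all under 10 mm high, between y = 30 and 100 mm. Axes as the magazine's.
- jug: Bystander: white plastic bottle with a red cap, 80 mm diameter, 170 mm high, standing on the bench at the right. Origin at the centre of its underside.
- screwdriver: Bystander: screwdriver lying on the bench at the left. Origin below its middle.
Not all that is in view belongs to the job. Of the things like the strip, leave any that is turquoise; of the rest the smaller one is meant.

How it is judged:
By the outcome, as a careful person would: the job done as asked, in the order asked, and still so for the second after the job is handed in, with the robot touching nothing.
It also fails if it takes over 51 s, if anything falls off the work surface, if the arm or the gripper's body presses on something with over 40 N, if the wrist force passes 120 N, or if a joint passes its speed limit or range.

## Robot

A 6-joint arm with a two-finger parallel gripper is mounted at the origin on the work surface. World frame = base frame: x ahead of the robot, y to its left, z up, the work surface at z = 0. Lengths are in m, angles in rad, forces in N, time in s.
With the tool pointing down it reaches from about 0.35 to 0.775 m from the base axis. Payload 7.3 kg.
Tool frame: the origin (TCP) lies at the very end of the fingers, on their centre line; the grasp point (between the pads) lies 19 mm behind it; z points along the fingers, y is the line along which they close (so a half turn about z gives the same grasp; the last joint's range is limited). The gripper opens to 92 mm and grips with 3 to 60 N. Pads are 19 mm wide; open, the fingers measure 130 mm over their backs; the gripper's body (75 mm by 190 mm) begins 47 mm behind the grasp point.
Start: joints at [1.072, 0.342, 1.524, -0, 1.275, -0.146], TCP at [0.181, 0.493, 0.227] pointing down, gripper open.
Joint ranges: [-2.53, 2.53], [-0.77, 2.02], [0.04, 2.7], [-1, 4.14], [0.28, 2.66], [-3.11, 3.11]. Speed limits (rad/s): [2.57, 2.57, 3.14, 3.14, 3.14, 3.14].

## Interface

Orientations are given as [roll, pitch, yaw] about the fixed x, y, z axes, in that order (R = Rz(yaw) Ry(pitch) Rx(roll)).
In Python, from cell import robot gives the robot as it stands.
- The arm moves only by the tool apply_moves, never from a script. Its argument "motion" is text: rows parted by semicolons, each of 7 numbers parted by spaces: the opening in per cent of the stroke, from 0 (shut) to 100 (fully open), then the shift along the tool's x, y, z in cm, then the turn, a rotation vector about the tool's x, y, z in rad. A call has 1 to 20 rows; each row shifts and turns the commanded pose from where the row before left it, along the tool's axes as they then stand; what a row does not reach is not made up. A row lasts 1/8 s, in which the tool goes at most 62.5 mm and 10.7 degrees, less where a joint would pass 70% of its speed; a pose out of reach is approached as far as the arm can. A call with a gripper value outside its range is refused whole. The fingers move at their own pace and stop on an object; "force" is the grip in N (left out, the last holds). Time passes only in rows, so rows that do not move let the fingers close. It gives the time, the measured TCP pose, the force, the opening and the grip force at its end, in the units of the state.
- robot.observe(): the state, without advancing time (a new reading comes with each control period).
- robot.read_camera(name): name is "scene" or "top"; returns a dict with "img" (384x512x3 uint8, red, green, blue), "fovy" (degrees; the focal length in pixels is half the picture's height over the tangent of half this angle, whatever the lens; pixels are square), "cx", "cy" (the principal point, pixels), "k1" (the pictures are not rectified: a ray, as slopes to the right and down, at radius r is drawn at 1 + k1 r^2 times it, then the intrinsics apply), "R" (3x3) and "t" (3): a world point X has camera coordinates R X + t. Camera axes: x right, y down, z forward; pixel columns grow to the right and rows downward; lengths in m; the calibration is good to about 2 mm. A picture is of the moment at which its call begins. There is no depth.
- robot.hand_in(): hands the job in; it is judged then, once.
Trained networks look in a picture, given as the dict that the camera call returned (one of the last four; its "shot" number tells which), for a name from the list of things; names that differ only in an ending like _2 or _b are one class to them, and where a whole thing is asked for, a point or a joint stands for the part that bears it (a point fixed in the world has none). Each returns a list of dicts, best first, with "score" (0 to 1); they miss things now and then, are a little off and sometimes report something else, mostly with a low value. They report only what shows in the picture. A call takes as long as a camera call. They do not tell look-alikes from the thing itself.
- robot.search_frame(target, picture): "centre" ([x, y, z] in m, in world coordinates, good to about 4 mm: the middle of the surface that is visible of it).
- robot.trace(target, picture): "pixels" (384x512 bool, what is visible of it).
The state is a dict: "time": time; "qpos": joint angles; "qvel": joint speeds; "joint_efforts": joint torques, N m; "tool_pos": TCP position; "tool_rot": TCP orientation; "contact_force": force on the tool from outside, world axes, zero at the start; "torque": the same for the moment, N m; "opening": finger opening in m; "grip_force": force on a finger pad.
Only numpy, scipy, OpenCV 4.12 (cv2) and the standard library are available. Lean on these libraries where they do the work, as an engineer would, in place of code of your own. Each camera call takes 0.05 s, during which the arm holds its last target. There are 200 camera calls.

## Working session

There is one attempt and no reset: what is moved stays moved. The work goes in short steps, Python scripts to look and compute and a tool call to move; the robot and the scene stay as the last step left them, time stands still between calls to the robot, and variables do not carry over. Pictures are saved under pics/ and viewed, at most 11 in all, crops included, and the job is handed in when it is done.

Besides the shell and the picture viewer there is one more tool, called as name(argument=value, ...) on one line, values as JSON. apply_moves: Moves the arm, as the interface text tells. Its arguments: {"type":"object","properties":{"motion":{"type":"string"},"force":{"type":"number"}},"required":["motion"]}

```bash
mkdir -p pics; ls; cat > h.py <<'E'
import numpy as np, cv2, pickle
from scipy.spatial.transform import Rotation as Ro
from scipy.optimize import least_squares
from cell import robot
def cam(n): return robot.read_camera(n)
def save(p,f,crop=None,s=1):
    im=cv2.cvtColor(p['img'],cv2.COLOR_RGB2BGR)
    if crop: x0,y0,x1,y1=crop; im=im[y0:y1,x0:x1]
    cv2.imwrite('pics/'+f,cv2.resize(im,None,fx=s,fy=s,interpolation=cv2.INTER_CUBIC))
def proj(p,X):
    X=np.atleast_2d(X); c=X@np.array(p['R']).T+np.array(p['t'])
    s=c[:,:2]/c[:,2:]; r2=(s**2).sum(1,keepdims=True)
    f=p['img'].shape[0]/2/np.tan(np.radians(p['fovy'])/2)
    return s*(1+p['k1']*r2)*f+[p['cx'],p['cy']]
def ray(p,uv):
    f=p['img'].shape[0]/2/np.tan(np.radians(p['fovy'])/2)
    d=(np.array(uv,float)-[p['cx'],p['cy']])/f; s=d.copy()
    for _ in range(20): s=d/(1+p['k1']*(s@s))
    R=np.array(p['R']); return -R.T@np.array(p['t']), R.T@np.array([s[0],s[1],1])
def atz(p,uv,z):
    o,d=ray(p,uv); return o+d*(z-o[2])/d[2]
E
cat > a.py <<'E'
from h import *
for n in ['scene','top']:
    p=cam(n); save(p,n+'0.png',s=1.5)
    print(n,'fovy',p['fovy'],'cam',-np.array(p['R']).T@np.array(p['t']))
    for t in ['strip','stub','magazine','follower','follower_face','rail','rail_grip','bolt','bolt_knob','jug','screwdriver']:
        for d in robot.search_frame(t,p)[:4]:
            c=np.array(d['centre']); print(t,round(d['score'],2),c.round(3),proj(p,c)[0].round())
    pickle.dump({k:p[k] for k in p},open(n+'0.pkl','wb'))
E
python3 a.py
```

```text
pics
scene fovy 56.89771248371946 cam [0.87712206 0.52653165 0.84139096]
strip 0.85 [0.492 0.239 0.021] [315. 268.]
strip 0.71 [0.586 0.33  0.02 ] [306. 316.]
strip 0.6 [0.433 0.123 0.029] [306. 225.]
stub 0.54 [0.627 0.206 0.023] [263. 282.]
magazine 0.63 [ 0.523 -0.158  0.176] [229. 137.]
magazine 0.36 [ 0.518 -0.191  0.199] [225. 124.]
follower 0.67 [ 0.536 -0.088  0.128] [237. 166.]
rail 0.7 [ 0.516 -0.192  0.199] [225. 124.]
rail_grip 0.74 [ 0.516 -0.191  0.201] [225. 123.]
bolt 0.39 [ 0.607 -0.037  0.078] [224. 199.]
jug 0.66 [ 0.518 -0.454  0.13 ] [189.  97.]
screwdriver 0.7 [0.395 0.413 0.021] [390. 306.]
top fovy 44.76879834531032 cam [ 0.20557152 -0.02392056  1.5084366 ]
strip 0.89 [0.42  0.122 0.027] [201. 233.]
strip 0.79 [0.489 0.236 0.023] [164. 216.]
strip 0.61 [0.576 0.327 0.02 ] [135. 194.]
strip 0.32 [ 0.49  -0.44   0.113] [377. 185.]
stub 0.61 [0.627 0.203 0.02 ] [171. 175.]
magazine 0.93 [ 0.511 -0.175  0.196] [294. 182.]
follower 0.54 [ 0.524 -0.096  0.134] [265. 186.]
follower_face 0.59 [ 0.525 -0.093  0.129] [265. 186.]
rail 0.73 [ 0.505 -0.196  0.203] [301. 183.]
rail_grip 0.58 [ 0.507 -0.196  0.204] [301. 182.]
bolt 0.64 [0.625 0.203 0.018] [171. 175.]
bolt_knob 0.49 [ 0.594 -0.045  0.082] [246. 170.]
jug 0.86 [ 0.491 -0.438  0.113] [376. 185.]
screwdriver 0.68 [0.389 0.405 0.028] [114. 253.]
```

View pics/scene0.png

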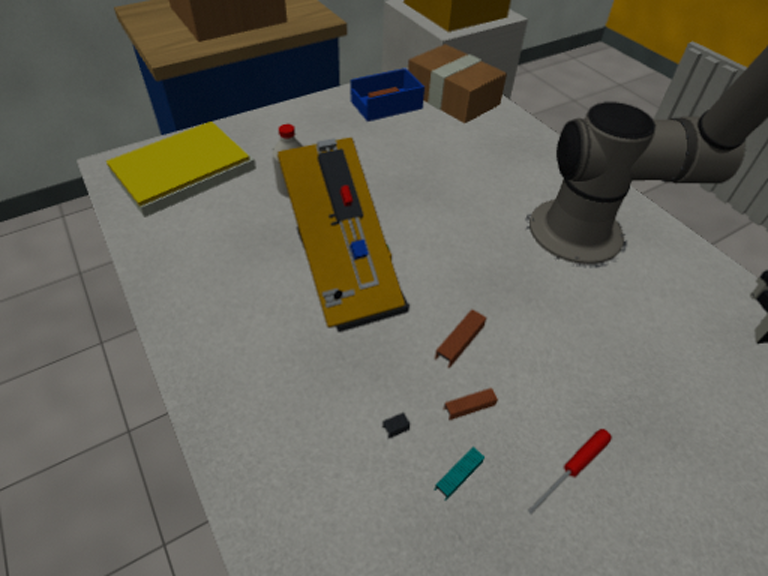

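View pics/top0.png

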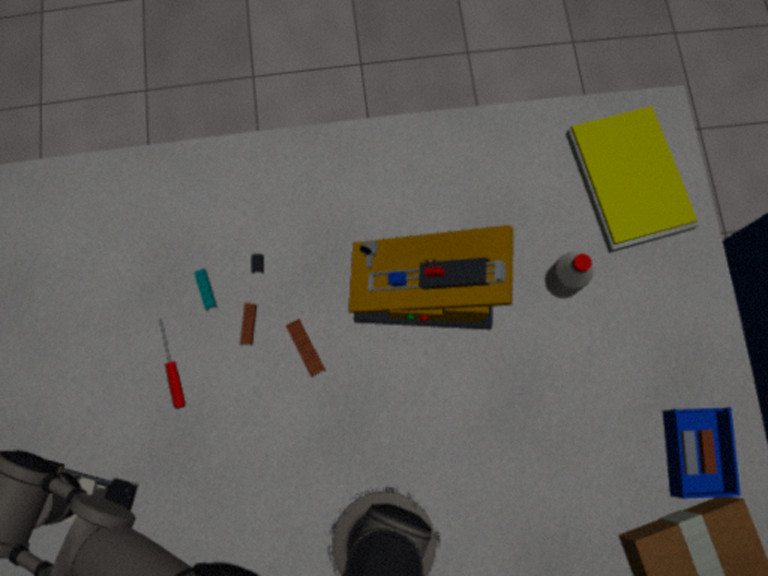

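Candidates (scene px): large copper (307,225), small copper (313,268), turquoise (306,316). Leaving the turquoise one, the smaller copper one at scene (313,268) / top (165,216) is meant. I'll confirm this in a crop and fit poses.

```bash
cat > b.py <<'E'
from h import *
P=[]; 
for n in ['scene','top']:
    p=cam(n); P.append(p); pickle.dump(p,open(n+'1.pkl','wb'))
S,T=P
a=cv2.resize(S['img'][195:335,240:410],None,fx=2.3,fy=2.3,interpolation=3); 
b=cv2.resize(S['img'][85:225,180:280],None,fx=4,fy=4,interpolation=3)
h=560; a=cv2.copyMakeBorder(a,0,h-a.shape[0],0,0,cv2.BORDER_CONSTANT)
cv2.imwrite('pics/crop1.png',cv2.cvtColor(np.hstack([a,b]),cv2.COLOR_RGB2BGR))
# strip masks
M={}
for i,p in enumerate(P):
    for t in ['strip','magazine','rail','bolt_knob','follower']:
        for d in robot.trace(t,p)[:4]:
            m=d['pixels']; ys,xs=np.nonzero(m); print(i,t,round(d['score'],2),m.sum(),xs.mean().round(1),ys.mean().round(1))
            M.setdefault((i,t),[]).append(m)
pickle.dump(M,open('M.pkl','wb'))
E
python3 b.py
```

```text
0 strip 0.73 438 306.4 314.8
0 strip 0.66 413 313.6 268.5
0 strip 0.66 578 306.8 224.8
0 magazine 0.56 1482 227.4 138.7
0 magazine 0.25 135 238.5 165.7
0 rail 0.8 864 225.7 123.6
0 bolt_knob 0.4 86 225.8 196.9
1 strip 0.97 470 202.9 231.5
1 strip 0.68 257 136.3 191.9
1 strip 0.52 227 165.1 215.5
1 magazine 0.84 1418 292.0 181.4
1 rail 0.57 828 301.5 182.2
1 bolt_knob 0.54 64 244.9 169.5
```

View pics/crop1.png

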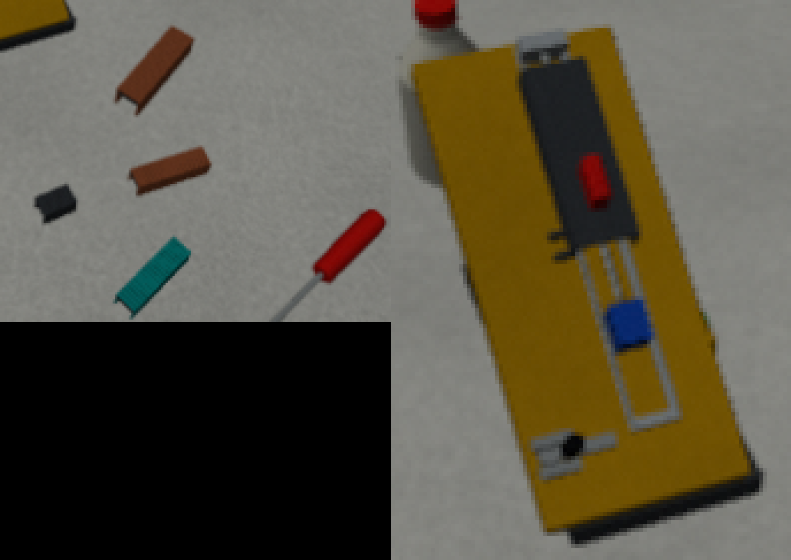

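Crop confirms: the small copper strip is at crop (170,170), plainly shorter than the other copper one at (155,68). The stub is dark at (55,203) and the turquoise one is at (152,275). Now fitting poses.

```bash
cat > fit.py <<'E'
from h import *
from scipy.optimize import minimize
K=8
def hullmask(p,pts,sl):
    uv=proj(p,pts); h=cv2.convexHull(((uv+0.5)*K*16-8).astype(np.float32)).astype(np.int32)
    y0,y1,x0,x1=sl; m=np.zeros(((y1-y0)*K,(x1-x0)*K),np.uint8)
    cv2.fillConvexPoly(m,h-np.array([x0,y0])*K*16,1,shift=4)
    return cv2.resize(m.astype(np.float32),(x1-x0,y1-y0),interpolation=cv2.INTER_AREA)
def box(xs,ys,zs): return np.array([[x,y,z] for x in xs for y in ys for z in zs],float)
def magT(v):
    x,y,yaw=v[:3]; return Ro.from_euler('ZY',[yaw,-np.pi/6]).as_matrix(),np.array([x,y,0.075])
def slb(m,g=8):
    ys,xs=np.nonzero(m); return max(ys.min()-g,0),min(ys.max()+g,384),max(xs.min()-g,0),min(xs.max()+g,512)
def cut(m,s): return m[s[0]:s[1],s[2]:s[3]].astype(np.float32)
def comp(m,uv):
    n,l=cv2.connectedComponents(m.astype(np.uint8)); ys,xs=np.nonzero(l)
    i=np.argmin((xs-uv[0])**2+(ys-uv[1])**2); return l==l[ys[i],xs[i]]
def nm(f,x0,st):
    x0=np.array(x0,float); sim=np.vstack([x0]+[x0+np.eye(len(x0))[i]*st[i] for i in range(len(x0))])
    return minimize(f,x0,method='Nelder-Mead',options=dict(initial_simplex=sim,xatol=1e-5,fatol=1e-3,maxiter=600))
E
cat > c.py <<'E'
from fit import *
P=[pickle.load(open(n+'1.pkl','rb')) for n in ['scene','top']]
deck=[];cop=[]
for i,p in enumerate(P):
    hsv=cv2.cvtColor(p['img'],cv2.COLOR_RGB2HSV)
    y=(hsv[...,0]>15)&(hsv[...,0]<28)&(hsv[...,1]>150)&(hsv[...,2]>60)
    y=comp(y,[(215,175),(260,175)][i]); deck.append(y)
    c=((hsv[...,0]<15)|(hsv[...,0]>172))&(hsv[...,1]>90)
    c=comp(c,[(313,268),(165,216)][i]); cop.append(c); print('areas',y.sum(),c.sum())
bx=box([-.045,.045],[-.012,.012],[0,.022])
def sc(v,cs):
    e=0
    for i in cs:
        s=slb(cop[i]); R=Ro.from_euler('z',v[2]).as_matrix()
        e+=np.abs(hullmask(P[i],bx@R.T+[v[0],v[1],0],s)-cut(cop[i],s)).sum()
    return e
for cs in ([0],[1],[0,1]):
    best=min((nm(lambda v:sc(v,cs),[.49,.237,a],[.01,.01,.2]) for a in (0.,.3,-.3)),key=lambda r:r.fun)
    print('strip',cs,best.x.round(4),round(best.fun,1))
dk=box([-.06,.3],[-.06,.095],[0])
def hull(m):
    h=cv2.convexHull(np.argwhere(m)[:,::-1].astype(np.int32)); o=np.zeros(m.shape,np.uint8); cv2.fillConvexPoly(o,h,1); return o
def sd(v,cs):
    R,t=magT(v); e=0
    for i in cs:
        H=hull(deck[i]); s=slb(H); e+=np.abs(hullmask(P[i],dk@R.T+t,s)-cut(H,s)).sum()
    return e
for cs in ([0],[1],[0,1]):
    r=min((nm(lambda v:sd(v,cs),[.54,-.05,a],[.02,.02,.1]) for a in (-1.5,-1.7)),key=lambda r:r.fun); print('mag',cs,r.x.round(4),round(r.fun,1))
out=[]
R,t=magT(r.x); op=.15
for i,p in enumerate(P):
    im=cv2.resize(p['img'],None,fx=4,fy=4,interpolation=3)
    def ln(pts,c,cl=True):
        uv=((proj(p,np.array(pts)@R.T+t)+.5)*4-.5); cv2.polylines(im,[np.round(uv).astype(np.int32)],cl,c,1)
    ln([[-.06,-.06,0],[.3,-.06,0],[.3,.095,0],[-.06,.095,0]],(0,255,255))
    ln([[0,-.014,.0],[.2,-.014,0],[.2,.014,0],[0,.014,0]],(255,0,255))
    ln([[-.008,-.019,.009],[.2,-.019,.009],[.2,.019,.009],[-.008,.019,.009]],(0,255,0))
    a=op-.022; ln([[a,-.0245,.031],[a+.14,-.0245,.031],[a+.14,.0245,.031],[a,.0245,.031]],(255,255,0))
    ln([[.05,-.0125,.0265],[.05,.0125,.0265]],(255,255,255),False)
    ln([[-.01+.007*np.cos(q),.07+.007*np.sin(q),.0375] for q in np.arange(0,6.3,.5)],(255,0,0))
    q=[(170,85,280,225),(228,145,348,225)][i]; out.append(im[q[1]*4:q[3]*4,q[0]*4:q[2]*4])
a,b=out; a=cv2.resize(a,None,fx=.75,fy=.75,interpolation=cv2.INTER_AREA)
H=max(a.shape[0],b.shape[0]); o=np.hstack([cv2.copyMakeBorder(z,0,H-z.shape[0],0,0,0) for z in (a,b)]); print(o.shape)
cv2.imwrite('pics/ov1.png',cv2.cvtColor(o[:, :800] if o.shape[1]<=800 else cv2.resize(o,(800,int(H*800/o.shape[1]))),cv2.COLOR_RGB2BGR))
E
python3 c.py
```

```text
areas 4473 380
areas 3855 209
strip [0] [ 0.4901  0.236  -0.1906] 51.3
strip [1] [ 0.4962  0.2348 -0.1933] 39.0
strip [0, 1] [ 0.4922  0.2356 -0.1903] 95.0
mag [0] [ 0.5384 -0.0434 -1.7439] 178.5
mag [1] [ 0.5349 -0.0489 -1.7485] 461.9
mag [0, 1] [ 0.536  -0.0459 -1.7462] 752.1
(420, 810, 3)
```

View pics/ov1.png

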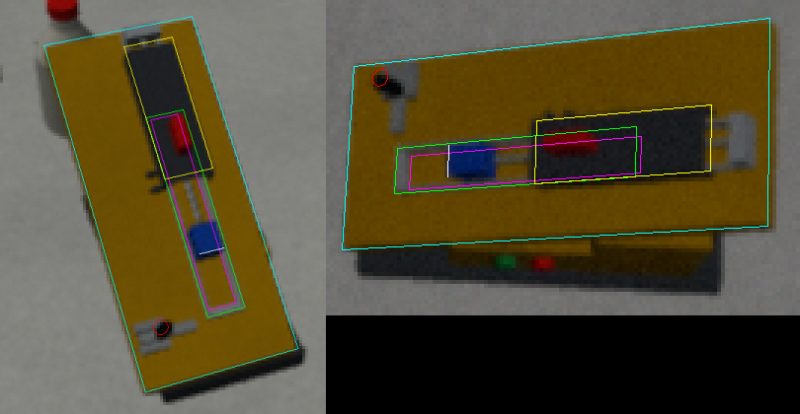

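The overlay shows the scene view fits well, with the deck, walls, follower edge at (205,252) and knob at (163,328) all on their lines. The top fit is pulled off by the yellow parts behind the lower deck edge, around (600,245). I'll redo it with those excluded and soft colour masks.

```bash
cat > d.py <<'E'
from fit import *
P=[pickle.load(open(n+'1.pkl','rb')) for n in ['scene','top']]
def alpha(p,fg,bg):  # redness-type score: (max-min)/max in lab-less way
    im=p['img'].astype(np.float32)+1; q=im/im.sum(2,keepdims=True); b=q[...,0]-q[...,2]
    return np.clip((b-bg)/(fg-bg),0,1)
A=[]
for i,p in enumerate(P):
    im=p['img'].astype(np.float32)+1; q=im/im.sum(2,keepdims=True); A.append(q[...,0]-q[...,2])
bx=box([-.045,.045],[-.012,.012],[0,.022])
def wins(i):
    c=[(313,268),(165,216)][i]; g=[26,20][i]; return c[1]-g,c[1]+g,c[0]-g,c[0]+g
def sc(v,cs):
    e=0;R=Ro.from_euler('z',v[2]).as_matrix()
    for i in cs:
        s=wins(i); a=cut(A[i],s); bg=np.median(a); fg=np.percentile(a,96)
        # scale by saturation: mixed-pixel estimate
        al=np.clip((a-bg)/(fg-bg),0,1)
        e+=((hullmask(P[i],bx@R.T+[v[0],v[1],0],s)-al)**2).sum()
    return e
for cs in ([0],[1],[0,1]):
    r=nm(lambda v:sc(v,cs),[.492,.2356,-.19],[.01,.01,.1]); print('strip',cs,r.x.round(4),round(r.fun,1))
dk=box([-.06,.3],[-.06,.095],[0])
W=[]
for i in (0,1):
    s=[(75,235,175,285),(140,222,222,352)][i]; w=np.ones((384,512),np.float32); yy,xx=np.mgrid[:384,:512]
    if i==0:
        inner=cv2.fillConvexPoly(np.zeros((384,512),np.uint8),(proj(P[0],(box([-.05,.29],[-.05,.085],[0]))@magT([.5384,-.0434,-1.7439])[0].T+magT([.5384,-.0434,-1.7439])[1])[[0,1,3,2]]).astype(np.int32),1); w[inner>0]=0
        w[(yy<112)&(xx<192)]=0  # jug
    else:
        w[(yy>155)&(yy<197)&(xx>238)&(xx<337)]=0
        w[(xx>236)&(xx<334)&(yy>200)]=0; w[(yy>212)]=0
    W.append((s,w))
def sd(v,cs):
    R,t=magT(v); e=0
    for i in cs:
        s,w=W[i]; a=cut(A[i],s); bg=np.percentile(a,10); fg=np.percentile(a,75)
        al=np.clip((a-bg)/(fg-bg),0,1); e+=(cut(w,s)*(hullmask(P[i],dk@R.T+t,s)-al)**2).sum()
    return e
for cs in ([0],[1],[0,1]):
    r=nm(lambda v:sd(v,cs),[.5384,-.0434,-1.744],[.01,.01,.05]); print('mag',cs,r.x.round(4),round(r.fun,1))
R,t=magT(r.x)
# feature checks: back-project seen features onto magazine planes
M=pickle.load(open('M.pkl','rb'))
for i,p in enumerate(P):
    im=p['img'].astype(int)
    blue=(im[...,2]>im[...,0]+50)&(im[...,2]>im[...,1]+40); red=(im[...,0]>im[...,1]+90)&(im[...,0]>im[...,2]+90)
    win=np.zeros((384,512),bool); win[[85,145][i]:[225,200][i],[180,228][i]:[280,345][i]]=1
    if i==0: win[:110,:200]=0
    for nme,m,zc in (('follower',blue,.0265),('grip',red,.05),('knob',(im.sum(2)<70),.03)):
        ys,xs=np.nonzero(m&win)
        if nme=='knob':
            k=[(222,195),(242,168)][i]; s=(abs(xs-k[0])<9)&(abs(ys-k[1])<9); xs,ys=xs[s],ys[s]
        if len(xs)==0: print(i,nme,0); continue
        o,d=ray(p,(xs.mean(),ys.mean())); n=R[:,2]; X=o+d*((t+n*zc-o)@n)/(d@n); print(i,nme,len(xs),(R.T@(X-t)).round(4))
E
python3 d.py
```

```text
strip [0] [ 0.4899  0.2359 -0.193 ] 33.1
strip [1] [ 0.4946  0.2357 -0.1993] 23.6
strip [0, 1] [ 0.4918  0.2357 -0.1787] 60.4
mag [0] [ 0.5385 -0.0425 -1.7437] 77.3
mag [1] [ 0.5352 -0.0484 -1.7495] 22.1
mag [0, 1] [ 0.537  -0.0469 -1.7472] 203.7
0 follower 91 [0.0617 0.0005 0.0265]
0 grip 45 [ 0.1642 -0.0008  0.05  ]
0 knob 19 [-0.0127  0.065   0.03  ]
1 follower 85 [ 0.0694 -0.0013  0.0265]
1 grip 25 [0.1627 0.0021 0.05  ]
1 knob 22 [-0.0086  0.064   0.03  ]
```

```bash
cat > plan.py <<'E'
import numpy as np
from scipy.spatial.transform import Rotation as Ro
from cell import robot
MAG=[.537,-.0455,-1.746]
def mag(v=MAG): return Ro.from_euler('ZY',[v[2],-np.pi/6]).as_matrix(),np.array([v[0],v[1],.075])
def cur():
    s=robot.observe(); return np.array(s['tool_pos']),Ro.from_euler('xyz',s['tool_rot']).as_matrix(),s
def rows(p,R,segs,vmax=40,wmax=.15,n=None):
    """segs: list of (pos,Rot,opening%[,step mm]); prints rows"""
    out=[]
    for sg in segs:
        p1,R1,g=sg[:3]; v=sg[3] if len(sg)>3 else vmax; p1=np.array(p1)
        w=Ro.from_matrix(R.T@R1).magnitude(); k=max(1,int(np.ceil(max(np.linalg.norm(p1-p)*1000/v,w/wmax)-1e-6)))
        for j in range(k,0,-1):
            d=np.round(R.T@(p1-p)/j*100,2); r=np.round(Ro.from_matrix(R.T@R1).as_rotvec()/j,3)
            out.append('%g '%g+' '.join('%g'%(x+0) for x in d)+' '+' '.join('%g'%(x+0) for x in r))
            p=p+R@d/100; R=R@Ro.from_rotvec(r).as_matrix()
    print(len(out)); print('; '.join(out)); return p,R
E
python3 - <<'E'
from plan import *
p,R,s=cur(); print(s); print(R.round(3))
yaw=-.19; c=np.array([.492,.2357,0])
for fl in (0,np.pi):
    X=Ro.from_euler('z',yaw+fl).as_matrix()@Ro.from_euler('x',np.pi).as_matrix()
    print('turn',Ro.from_matrix(R.T@X).as_rotvec().round(3))
    Rm,t=mag(); Xm=Rm@Ro.from_euler('x',np.pi).as_matrix()
    for f in (0,np.pi): print('  then',Ro.from_matrix(X.T@Xm@Ro.from_euler('z',f).as_matrix()).as_rotvec().round(3))
E
```

```text
{'time': 1.8, 'qpos': array([ 1.07199982e+00,  3.41987079e-01,  1.52412327e+00, -9.62331579e-06,
        1.27538018e+00, -1.45983998e-01]), 'qvel': array([-0.00044802, -0.0013745 , -0.00043212,  0.00064915, -0.00173979,
        0.00051073]), 'joint_efforts': array([ 6.12013500e-04, -4.31125402e+01, -2.44478023e+01,  7.18287402e-02,
        4.83290304e-02,  2.31152228e-05]), 'tool_pos': array([0.18138837, 0.49268425, 0.22673908]), 'tool_rot': array([3.14149296e+00, 2.39641538e-05, 2.78878295e+00]), 'contact_force': array([ 0.07758374, -0.45068889, -0.32312187]), 'torque': array([ 0.06511302, -0.07258865, -0.00983944]), 'grip_force': 0.0, 'opening': 0.0921810199010997}
[[-0.938  0.346  0.   ]
 [ 0.346  0.938  0.   ]
 [-0.     0.    -1.   ]]
turn [ 0.    -0.     2.979]
  then [-0.407  0.413  1.517]
  then [-0.414 -0.408 -1.546]
turn [ 0.     0.    -0.163]
  then [ 0.414  0.408 -1.546]
  then [ 0.407 -0.413  1.517]
```

```bash
python3 - <<'E'
from plan import *
p,R,s=cur()
X=Ro.from_euler('z',-.19+np.pi).as_matrix()@Ro.from_euler('x',np.pi).as_matrix()
rows(p,R,[([.492,.236,.08],X,60,50),([.492,.236,.0115],X,50,25)])
E
```

```text
12
60 -4.22 -1.48 1.63 0 0 -0.018; 60 -4.2 -1.56 1.63 0 0 -0.018; 60 -4.17 -1.64 1.63 0 0 -0.018; 60 -4.14 -1.71 1.63 0 0 -0.018; 60 -4.11 -1.78 1.63 0 0 -0.018; 60 -4.07 -1.86 1.63 0 0 -0.018; 60 -4.04 -1.93 1.63 0 0 -0.018; 60 -4 -2 1.63 0 0 -0.018; 60 -3.97 -2.08 1.63 0 0 -0.019; 50 0 0 2.28 0 0 0; 50 0 0 2.29 0 0 0; 50 0 0 2.28 0 0 0
```

apply_moves(motion="60 -4.22 -1.48 1.63 0 0 -0.018; 60 -4.2 -1.56 1.63 0 0 -0.018; 60 -4.17 -1.64 1.63 0 0 -0.018; 60 -4.14 -1.71 1.63 0 0 -0.018; 60 -4.11 -1.78 1.63 0 0 -0.018; 60 -4.07 -1.86 1.63 0 0 -0.018; 60 -4.04 -1.93 1.63 0 0 -0.018; 60 -4 -2 1.63 0 0 -0.018; 60 -3.97 -2.08 1.63 0 0 -0.019; 50 0 0 0 0 0 0; 50 0 0 2.28 0 0 0; 50 0 0 2.29 0 0 0; 50 0 0 2.28 0 0 0; 50 0 0 0 0 0 0")

```text
time: 3.55
tool_pos: [0.4903, 0.2363, 0.0106]
tool_rot: [-3.14, -0.003, 2.952]
contact_force: [0.6, 0.1, 0.4]
opening: 0.046
grip_force: 0.0
```

```bash
python3 - <<'E'
from h import *
T=cam('scene'); save(T,'s2.png',(250,200,400,320),5)
s=robot.observe(); print(s['time'],s['tool_pos'],s['tool_rot'],s['opening'],s['contact_force'])
E
```

```text
3.6 [0.49126833 0.23653671 0.01163662] [-3.14124610e+00 -1.04412328e-03  2.95244677e+00] 0.045938546267379754 [0.90732536 0.19814218 0.69369214]
```

View pics/s2.png

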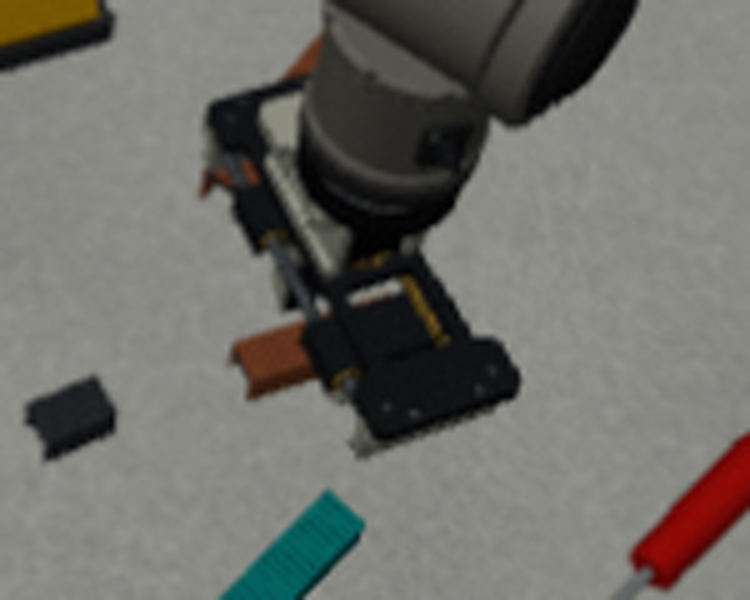

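The gripper straddles the small copper strip (crop (270,350)), clear of the others. Closing and lifting.

apply_moves(motion="0 0 0 0 0 0 0; 0 0 0 0 0 0 0; 0 0 0 0 0 0 0; 0 0 0 0 0 0 0; 0 0 0 -2 0 0 0; 0 0 0 -4 0 0 0; 0 0 0 -4 0 0 0; 0 0 0 -4 0 0 0", force=35)

```text
time: 4.6
tool_pos: [0.4917, 0.2358, 0.1526]
tool_rot: [-3.141, -0.001, 2.952]
contact_force: [-0.4, 0.1, -1.8]
opening: 0.0232
grip_force: 35.0
```

```bash
python3 - <<'E'
from plan import *
p,R,s=cur(); print(p,s['opening'],s['grip_force'],s['contact_force'])
Rm,t=mag(); X=Rm@Ro.from_euler('x',np.pi).as_matrix()@Ro.from_euler('z',np.pi).as_matrix()
rows(p,R,[(t+Rm@[0,0,.0115+.06],X,0,40)],wmax=.14)
E
```

```text
[0.49168702 0.23578629 0.15257431] 0.023193143306570498 34.98658776283264 [-0.40726831  0.14283204 -1.83716889]
12
0 -0.81 -1.93 0.13 0.034 -0.034 0.126; 0 -1.04 -1.81 0.23 0.034 -0.034 0.127; 0 -1.25 -1.66 0.32 0.034 -0.034 0.126; 0 -1.43 -1.47 0.42 0.034 -0.034 0.127; 0 -1.59 -1.26 0.52 0.034 -0.034 0.126; 0 -1.72 -1.04 0.62 0.034 -0.035 0.127; 0 -1.81 -0.79 0.71 0.034 -0.034 0.127; 0 -1.87 -0.53 0.79 0.033 -0.034 0.126; 0 -1.89 -0.26 0.87 0.033 -0.035 0.127; 0 -1.88 0.01 0.94 0.034 -0.035 0.126; 0 -1.83 0.27 1.01 0.033 -0.034 0.127; 0 -1.74 0.53 1.05 0.034 -0.035 0.126
```

apply_moves(motion="0 -0.81 -1.93 0.13 0.034 -0.034 0.126; 0 -1.04 -1.81 0.23 0.034 -0.034 0.127; 0 -1.25 -1.66 0.32 0.034 -0.034 0.126; 0 -1.43 -1.47 0.42 0.034 -0.034 0.127; 0 -1.59 -1.26 0.52 0.034 -0.034 0.126; 0 -1.72 -1.04 0.62 0.034 -0.035 0.127; 0 -1.81 -0.79 0.71 0.034 -0.034 0.127; 0 -1.87 -0.53 0.79 0.033 -0.034 0.126; 0 -1.89 -0.26 0.87 0.033 -0.035 0.127; 0 -1.88 0.01 0.94 0.034 -0.035 0.126; 0 -1.83 0.27 1.01 0.033 -0.034 0.127; 0 -1.74 0.53 1.05 0.034 -0.035 0.126; 0 0 0 0 0 0 0; 0 0 0 0 0 0 0")

```text
time: 6.35
tool_pos: [0.5433, -0.0096, 0.1357]
tool_rot: [-3.141, 0.523, 1.398]
contact_force: [-0.5, 1.1, -1.1]
opening: 0.0233
grip_force: 35.0
```

```bash
cat > look.py <<'E'
import sys
from fit import *
from plan import mag,cur
def look(f,v=None,strip=None,op=None):
    R,t=mag() if v is None else mag(v); out=[]
    for i,n in enumerate(['scene','top']):
        p=cam(n); pickle.dump(p,open(n+'2.pkl','wb'))
        im=cv2.resize(p['img'],None,fx=4,fy=4,interpolation=3)
        def ln(pts,c):
            uv=((proj(p,np.array(pts))+.5)*4-.5); cv2.polylines(im,[np.round(uv).astype(np.int32)],True,c,1)
        g=lambda q:np.array(q)@R.T+t
        ln(g([[-.008,-.019,.009],[.2,-.019,.009],[.2,.019,.009],[-.008,.019,.009]]),(0,255,0))
        if strip is not None:
            pp,RR,_=cur(); b=np.array([[x,y,z] for x,y in ((-.045,-.012),(.045,-.012),(.045,.012),(-.045,.012)) for z in [0]])
            for z in (.0115,-.0105): ln((b+[0,0,z])@RR.T+pp,(255,0,255))
        q=[(180,85,280,225),(225,145,345,225)][i]; out.append(im[q[1]*4:q[3]*4,q[0]*4:q[2]*4])
    a,b=out; a=cv2.resize(a,None,fx=.8,fy=.8); H=max(a.shape[0],b.shape[0])
    o=np.hstack([cv2.copyMakeBorder(z,0,H-z.shape[0],0,0,0) for z in (a,b)])
    cv2.imwrite('pics/'+f,cv2.cvtColor(o,cv2.COLOR_RGB2BGR)); print(o.shape)
E
python3 - <<'E'
from look import *
look('l3.png',strip=1)
p,R,s=cur(); Rm,t=mag(); print(s['time'],(Rm.T@(p-t)).round(4),(Rm.T@R).round(3).tolist(),s['contact_force'],s['qpos'].round(2))
E
```

```text
(448, 800, 3)
6.45 [-0.0012 -0.      0.0712] [[-1.0, -0.002, -0.001], [-0.002, 1.0, 0.001], [0.001, 0.001, -1.0]] [ 0.36575988  0.5151356  -0.20974723] [ 0.12  0.59  1.51 -0.53  1.25  0.52]
```

View pics/l3.png

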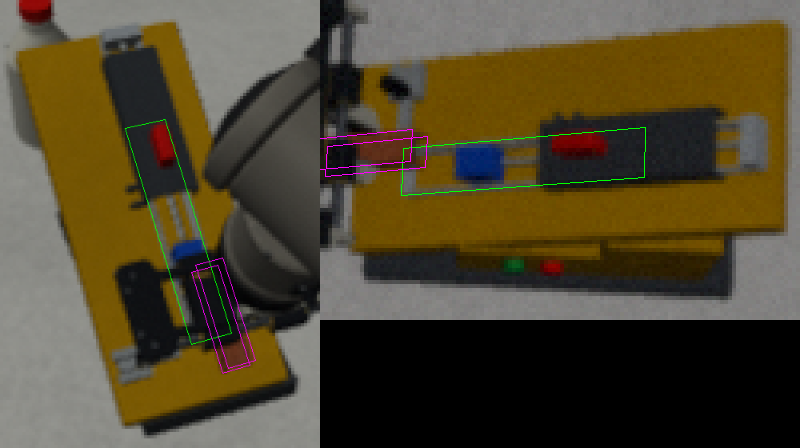

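The held strip matches its predicted outline in both views (scene (235,320), top (380,150)). The channel outline needs tightening, so I'll fit the follower and red grip as boxes using the earlier pictures.

```bash
cat > e.py <<'E'
from fit import *
P=[pickle.load(open(n+'1.pkl','rb')) for n in ['scene','top']]
def sat(p,k):
    im=p['img'].astype(np.float32)
    return im[...,2]-im[...,0] if k=='b' else im[...,0]-im[...,1]*1.0
ctr={('b',0):(237,166),('b',1):(265,186),('r',0):(228,131),('r',1):(289,181)}
def feat(k,i):
    c=ctr[k,i]; g=11; s=(c[1]-g,c[1]+g,c[0]-g,c[0]+g) if k=='b' else (c[1]-12,c[1]+12,c[0]-13,c[0]+13)
    p=P[i]; im=p['img'].astype(np.float32); q=im/(im.sum(2,keepdims=True)+15)
    a=cut(q[...,2]-q[...,0] if k=='b' else q[...,0]-1.6*q[...,1],s)
    bg=np.percentile(a,40); fg=np.percentile(a,97); return s,np.clip((a-bg)/(fg-bg),0,1)
F={(k,i):feat(k,i) for k in 'br' for i in (0,1)}
def cost(v,cs,d=None):
    R,t=magT(v); e=0
    B={'b':box([.05,.05+v[3]],[-.0125,.0125],[.0005,.0265]),'r':box([v[4]+.001,v[4]+.035],[-.007,.007],[.031,.057])}
    for i in cs:
        for k in 'br':
            s,a=F[k,i]; r=((hullmask(P[i],B[k]@R.T+t,s)-a)**2).sum(); e+=r
            if d is not None: d.append((i,k,round(float(r),1),round(float(a.sum()),1)))
    e+=((v[2]+1.746)/.01)**2*.5
    return e
for cs in ([0],[1],[0,1]):
    r=nm(lambda v:cost(v,cs),[.537,-.0455,-1.746,.025,.148],[.006,.006,.01,.005,.005]); d=[]; cost(r.x,cs,d); print(cs,r.x.round(4),round(r.fun,1),d)
# with current images, strip-in-hand check: offset (world dx,dy) of copper strip vs predicted
E
python3 e.py
```

```text
[0] [ 0.5356 -0.0464 -1.744   0.0281  0.1454] 24.7 [(0, 'b', 15.8, 155.2), (0, 'r', 8.9, 99.4)]
[1] [ 0.5372 -0.0454 -1.743   0.0291  0.146 ] 24.2 [(1, 'b', 15.6, 143.4), (1, 'r', 8.6, 88.7)]
[0, 1] [ 0.5366 -0.0455 -1.7467  0.0288  0.1459] 52.4 [(0, 'b', 17.1, 155.2), (0, 'r', 9.3, 99.4), (1, 'b', 16.0, 143.4), (1, 'r', 10.1, 88.7)]
```

```bash
sed -i 's/MAG=.*/MAG=[.5366,-.0455,-1.746]/' plan.py; python3 - <<'E'
from plan import *
p,R,s=cur()
Rm,t=mag(); X=Rm@Ro.from_euler('x',np.pi).as_matrix()@Ro.from_euler('z',np.pi).as_matrix()
q=lambda x,y,z:t+Rm@[x,y,z+.0115]
rows(p,R,[(q(-.006,0,.03),X,0,25),(q(-.006,0,.012),X,0,10),(q(.051,0,.012),X,0,10)])
E
```

```text
10
0 0.24 -0.02 1.49 0.001 0 0.001; 0 0.23 -0.02 1.48 0 -0.001 0.001; 0 0 0 0.9 0 0 0; 0 0.01 0 0.9 0 0 0; 0 -0.95 0 0 0 0 0; 0 -0.95 0 0 0 0 0; 0 -0.95 0 0 0 0 0; 0 -0.95 0 0 0 0 0; 0 -0.95 0 0 0 0 0; 0 -0.95 0 0.01 0 0 0
```

apply_moves(motion="0 0.24 -0.02 1.49 0.001 0 0.001; 0 0.23 -0.02 1.48 0 -0.001 0.001; 0 0 0 0.9 0 0 0; 0 0.01 0 0.9 0 0 0; 0 0 0 0 0 0 0; 0 -0.95 0 0 0 0 0; 0 -0.95 0 0 0 0 0; 0 -0.95 0 0 0 0 0; 0 -0.95 0 0 0 0 0; 0 -0.95 0 0 0 0 0; 0 -0.95 0 0 0 0 0; 0 0 0 0 0 0 0; 0 0 0 0 0 0 0", force=35)

```text
time: 8.07
tool_pos: [0.5312, -0.0779, 0.1207]
tool_rot: [3.141, 0.524, 1.393]
contact_force: [1.9, 5.4, -2.2]
opening: 0.0239
grip_force: 35.0
```

```bash
cat > st.py <<'E'
from plan import *
p,R,s=cur(); Rm,t=mag(); print('t',s['time'],'mag',((Rm.T@(p-t))*1000).round(1),'F',(Rm.T@s['contact_force']).round(1),'open',round(s['opening'],4),s['grip_force'])
E
python3 st.py
```

```text
t 8.075 mag [51.3  0.3 23.2] F [-6.   0.9  0.9] open 0.0239 34.98585104942322
```

Follower is pressed, about 5–6 N down the slope. Lowering.

apply_moves(motion="0 0 0 0.4 0 0 0; 0 0 0 0.4 0 0 0; 0 0 0 0.3 0 0 0; 0 0 0 0.1 0 0 0; 0 0 0 0 0 0 0; 0 0 0 0 0 0 0")

```text
time: 8.82
tool_pos: [0.5306, -0.0825, 0.1126]
tool_rot: [3.138, 0.524, 1.392]
contact_force: [-3.6, 14.1, 14.5]
opening: 0.0236
grip_force: 35.0
```

```bash
python3 st.py
```

```text
t 8.825 mag [51.3  0.5 13.8] F [-4.2 -5.9 19.1] open 0.0236 35.01351535320282
```

apply_moves(motion="0 0 -0.05 0 0 0 0; 0 0 -0.05 0 0 0 0; 0 0 0 0 0 0 0")

```text
time: 9.2
tool_pos: [0.5305, -0.0825, 0.1126]
tool_rot: [3.136, 0.524, 1.392]
contact_force: [-1.3, 12.7, 12.5]
opening: 0.0237
grip_force: 35.0
```

```bash
python3 st.py
```

```text
t 9.2 mag [51.3  0.4 13.8] F [-4.4 -3.5 17. ] open 0.0237 35.011281967163086
```

apply_moves(motion="0 0 0 -0.25 0 0 0; 0 0 -0.05 0 0 0 0; 0 0 0 0 0 0 0")

```text
time: 9.57
tool_pos: [0.5299, -0.0819, 0.1129]
tool_rot: [3.138, 0.524, 1.393]
contact_force: [3.0, 6.6, 0.5]
opening: 0.0232
grip_force: 35.0
```

```bash
python3 st.py; python3 - <<'E'
from look import *
look('l4.png',strip=1)
E
```

```text
t 9.575 mag [51.  -0.2 14.4] F [-5.8  1.8  3.9] open 0.0232 34.98982787132263
(448, 800, 3)
```

View pics/l4.png

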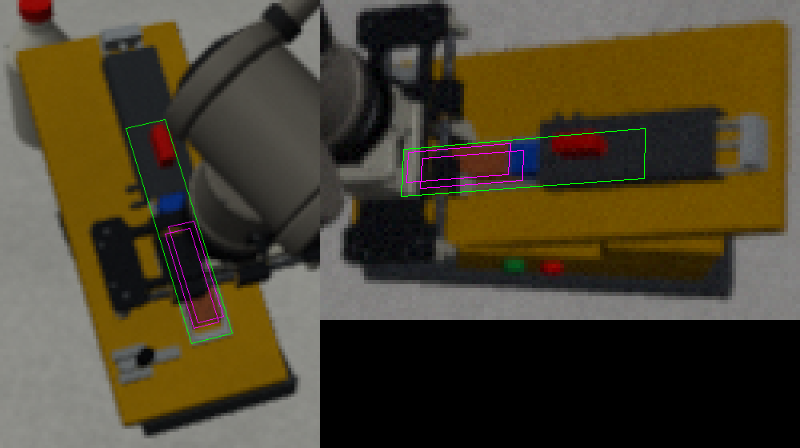

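The strip's lower end (scene (205,322)) sits just inside the nose (210,335), with the follower pressed ahead of it. Pressing down again at the corrected y.

apply_moves(motion="0 0 0 0.15 0 0 0; 0 0 0 0.1 0 0 0; 0 0 0 0 0 0 0; 0 0 0 0 0 0 0")

```text
time: 10.18
tool_pos: [0.53, -0.0823, 0.1126]
tool_rot: [3.136, 0.524, 1.392]
contact_force: [-0.5, 14.5, 14.3]
opening: 0.0232
grip_force: 35.0
```

```bash
python3 st.py
```

```text
t 10.175 mag [51.2 -0.1 13.8] F [-5.2 -3.  19.5] open 0.0232 35.00226974487305
```

apply_moves(motion="0 0 0 -0.15 0 0 0; 0 0 0.05 0 0 0 0; 38 0 0 0 0 0 0; 38 0 0 0 0 0 0; 38 0 0 0 0 0 0; 38 0 0 0 0 0 0; 38 0 0 -1 0 0 0; 38 0 0 -3 0 0 0; 38 0 0 -5 0 0 0; 38 0 -4 -5 0 0 0; 38 0 -5 0 0 0 0; 38 0 -5 0 0 0 0; 38 0 0 0 0 0 0")

```text
time: 11.8
tool_pos: [0.4019, 0.0107, 0.2326]
tool_rot: [3.141, 0.525, 1.395]
contact_force: [0.8, 0.6, 0.5]
opening: 0.0346
grip_force: 0.0
```

```bash
python3 st.py; python3 - <<'E'
from look import *
look('l5.png')
E
```

```text
t 11.8 mag [  51.2 -142.4  152.4] F [-0.4  0.7  0.8] open 0.0346 0.0
(448, 800, 3)
```

View pics/l5.png

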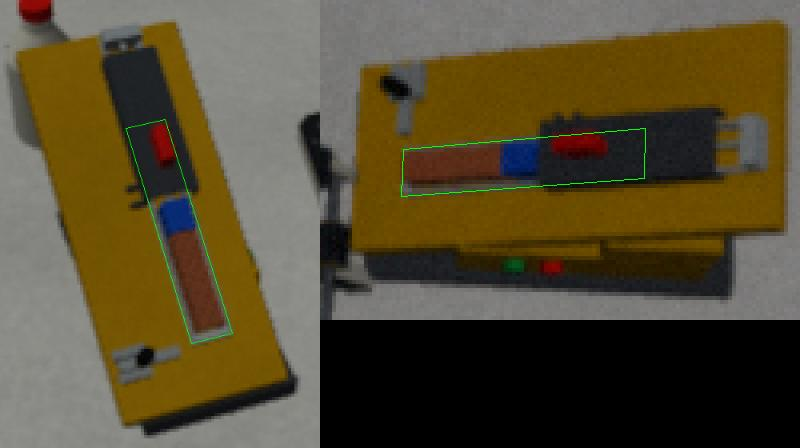

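The strip lies in the channel between the nose (scene (212,332)) and the follower (177,215). I'll check numerically that it is flat on the floor.

```bash
cat > f.py <<'E'
from fit import *
from plan import mag
P=[pickle.load(open(n+'2.pkl','rb')) for n in ['scene','top']]
R,t=mag(); G=[]
for i,p in enumerate(P):
    im=p['img'].astype(np.float32); q=im/(im.sum(2,keepdims=True)+15); A=q[...,0]-q[...,1]  # copper: r>>g ; yellow lower
    c=proj(p,(R@[.045,0,.02]+t))[0].astype(int); g=[24,20][i]; s=(c[1]-g,c[1]+g,c[0]-g,c[0]+g)
    hsv=cv2.cvtColor(p['img'],cv2.COLOR_RGB2HSV); m=((hsv[...,0]<14)|(hsv[...,0]>172))&(hsv[...,1]>90)
    m=comp(m&(np.add.outer(abs(np.arange(384)-c[1])*0,abs(np.arange(512)-c[0]))<g),c); G.append((s,cut(m,s))); print(m.sum())
def f(v,cs,full=False):
    e=0; b=box([-.045,.045],[-.012,.012],[.009-v[2],.022]); rp=Ro.from_euler('y',v[3]).as_matrix() 
    b=b@rp.T+[v[0],v[1],v[2]]
    for i in cs: s,a=G[i]; e+=((hullmask(P[i],b@R.T+t,s)-a)**2).sum()
    return e+(v[3]/.1)**2
for cs in ([0],[1],[0,1]):
    r=nm(lambda v:f(v,cs),[.045,0,.002,0],[.004,.003,.004,.05]); print(cs,r.x.round(4),round(r.fun,1))
    for dz in (0,.003,.006,.009): 
        q=nm(lambda v:f([v[0],v[1],dz,0],cs),[.045,0],[.004,.003]); print('   dz',dz,q.x.round(4),round(q.fun,1))
E
python3 f.py
```

```text
299
215
[0] [ 0.0444  0.0006 -0.0002  0.0422] 12.9
   dz 0 [0.045  0.0007] 13.1
   dz 0.003 [0.0445 0.0011] 14.5
   dz 0.006 [0.044  0.0014] 18.1
   dz 0.009 [0.043  0.0019] 23.8
[1] [ 0.044   0.0013 -0.002  -0.0639] 25.6
   dz 0 [0.0418 0.0008] 31.0
   dz 0.003 [0.0425 0.0007] 34.7
   dz 0.006 [0.0418 0.0001] 41.0
   dz 0.009 [ 0.0428 -0.0005] 47.4
[0, 1] [ 0.0455  0.0008  0.0004 -0.0294] 44.5
   dz 0 [0.0451 0.0008] 45.0
   dz 0.003 [0.0434 0.0008] 51.9
   dz 0.006 [0.0438 0.001 ] 65.9
   dz 0.009 [0.0428 0.0012] 84.9
```

```bash
python3 - <<'E'
from plan import *
p,R,s=cur()
Rm,t=mag(); X=Rm@Ro.from_euler('x',np.pi).as_matrix()@Ro.from_euler('z',np.pi).as_matrix()
q=lambda x,y,z:t+Rm@[x,y,z]
rows(p,R,[(q(.164,.0005,.1),X,45,40),(q(.164,.0005,.038),X,45,22)])
E
```

```text
8
45 -2.25 2.8 1.05 0 0 0; 45 -2.25 2.8 1.06 0 0 -0.001; 45 -2.25 2.79 1.05 0.001 0 0; 45 -2.26 2.8 1.05 0 0 -0.001; 45 -2.26 2.79 1.06 0.001 0.001 0; 45 0 0 2.07 0 0 0; 45 0 0 2.06 0 0 0; 45 0 0 2.07 0 0 0
```

apply_moves(motion="45 -2.25 2.8 1.05 0 0 0; 45 -2.25 2.8 1.06 0 0 -0.001; 45 -2.25 2.79 1.05 0.001 0 0; 45 -2.26 2.8 1.05 0 0 -0.001; 45 -2.26 2.79 1.06 0.001 0.001 0; 45 0 0 0 0 0 0; 45 0 0 2.07 0 0 0; 45 0 0 2.06 0 0 0; 45 0 0 2.07 0 0 0; 45 0 0 0 0 0 0; 0 0 0 0 0 0 0; 0 0 0 0 0 0 0; 0 0 0 0 0 0 0; 0 0 0 0 0 0 0", force=25)

```text
time: 13.65
tool_pos: [0.514, -0.1667, 0.1893]
tool_rot: [-3.138, 0.524, 1.395]
contact_force: [-5.1, 3.7, 4.0]
opening: 0.0139
grip_force: 25.0
```

```bash
python3 st.py
```

```text
t 13.65 mag [163.9  -1.1  37.4] F [-0.3 -5.7  4.9] open 0.0139 24.99823898077011
```

Fin gripped (13.9 mm). Relieving the side load, then pulling down the slope.

apply_moves(motion="0 0 -0.1 0 0 0 0; 0 1 0 0 0 0 0; 0 1.5 0.02 0 0 0 0; 0 1.5 0.02 0 0 0 0; 0 1.5 0.02 0 0 0 0; 0 1.5 0.02 0 0 0 0; 0 0 0 0 0 0 0")

```text
time: 14.52
tool_pos: [0.5249, -0.1053, 0.1533]
tool_rot: [-3.138, 0.522, 1.397]
contact_force: [-3.5, 7.3, 5.4]
opening: 0.0137
grip_force: 25.0
```

```bash
python3 st.py
```

```text
t 14.525 mag [91.9 -1.  37.3] F [-3.  -4.7  8. ] open 0.0137 25.001277029514313
```

apply_moves(motion="0 1.5 -0.06 -0.05 0 0 0; 0 1.5 0 0 0 0 0; 0 1.5 0 0 0 0 0; 0 1.5 0 0 0 0 0; 0 0.8 0 0 0 0 0; 0 0.5 0 0 0 0 0; 0 0.3 0 0 0 0 0; 0 0 0 0 0 0 0")

```text
time: 15.52
tool_pos: [0.5362, -0.0421, 0.1163]
tool_rot: [-3.14, 0.524, 1.395]
contact_force: [-1.4, 0.9, 5.9]
opening: 0.0137
grip_force: 25.0
```

```bash
python3 st.py
```

```text
t 15.525 mag [17.9 -1.  37.4] F [ 2.4 -1.5  5.5] open 0.0137 24.99775528907776
```

apply_moves(motion="0 0.2 0 0 0 0 0; 0 0.2 0 0 0 0 0; 0 0 0 0 0 0 0; 0 0 0 0 0 0 0")

```text
time: 16.02
tool_pos: [0.5362, -0.042, 0.1162]
tool_rot: [-3.139, 0.53, 1.394]
contact_force: [-4.3, -11.7, 13.4]
opening: 0.0136
grip_force: 25.0
```

```bash
python3 st.py
```

```text
t 16.025 mag [17.7 -1.  37.4] F [17.3 -2.2  5.5] open 0.0136 25.000143349170685
```

Rail is closed against its stop (17 N at x = 17.7 mm). Releasing and moving beyond the knob.

```bash
python3 - <<'E'
from plan import *
p,R,s=cur()
Rm,t=mag(); X=Rm@Ro.from_euler('x',np.pi).as_matrix()@Ro.from_euler('z',np.pi).as_matrix()
q=lambda x,y,z:t+Rm@[x,y,z]
p0=q(.0177,-.001,.105)
rows(p0,R,[(q(-.010,.112,.105),X,0,40),(q(-.010,.112,.019),X,0,30)])
E
```

```text
6
0 0.93 3.77 -0.02 -0.001 0.002 0; 0 0.93 3.76 -0.01 -0.001 0.002 -0.001; 0 0.92 3.77 -0.01 -0.001 0.002 0; 0 0 0 2.87 0 0 0; 0 0 0 2.87 0 0 0; 0 0 0 2.86 0 0 0
```

apply_moves(motion="0 -0.2 0 0 0 0 0; 45 0 0 0 0 0 0; 45 0 0 0 0 0 0; 45 0 0 0 0 0 0; 45 0 0 -1.7 0 0 0; 45 0 0 -5 0 0 0; 0 0.93 3.77 0 0 0 0; 0 0.93 3.76 0 0 0 0; 0 0.92 3.77 0 0 0 0; 0 0 0 0 0 0 0; 0 0 0 0 0 0 0; 0 0 0 0 0 0 0")

```text
time: 17.52
tool_pos: [0.6571, -0.0036, 0.1596]
tool_rot: [-3.139, 0.524, 1.396]
contact_force: [-0.6, 0.3, 0.1]
opening: 0.0001
grip_force: 0.0
```

```bash
python3 st.py; python3 - <<'E'
from look import *
look('l6.png')
E
```

```text
t 17.525 mag [-11.6 111.3 104.4] F [-0.1 -0.6  0.2] open 0.0001 0.0
(448, 800, 3)
```

View pics/l6.png

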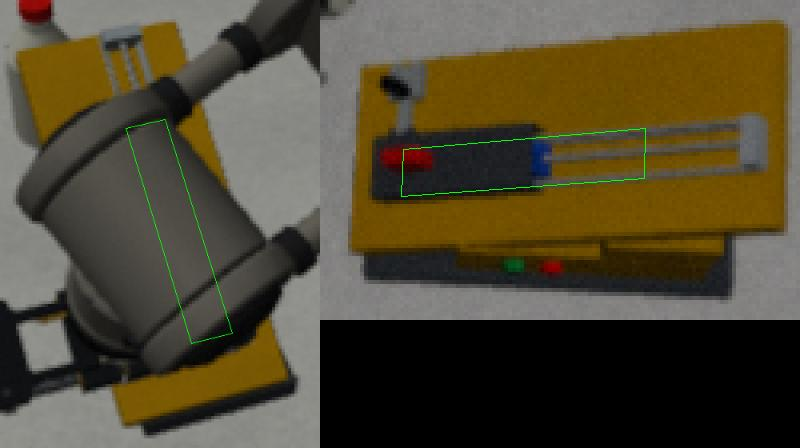

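The rail is closed in the top view (dark 372–545, red grip (407,158)), and the knob is at (395,85). Descending outside the knob and pushing.

apply_moves(motion="0 -0.15 0.1 2.85 0 0 0; 0 0 0 2.85 0 0 0; 0 0 0 2.85 0 0 0; 0 0 0 0 0 0 0; 0 0 -0.8 0 0 0 0; 0 0 -0.6 0 0 0 0; 0 0 -0.5 0 0 0 0; 0 0 0 0 0 0 0")

```text
time: 18.62
tool_pos: [0.6321, -0.0435, 0.0865]
tool_rot: [-3.14, 0.524, 1.396]
contact_force: [-0.8, -0.2, 0.1]
opening: -0.0
grip_force: 0.0
```

```bash
python3 st.py
```

```text
t 18.625 mag [-10.4  93.7  19.2] F [ 0.3 -0.8 -0. ] open -0.0 0.0
```

apply_moves(motion="0 0 -0.5 0 0 0 0; 0 0 -0.5 0 0 0 0; 0 0 -0.5 0 0 0 0; 0 0 0 0 0 0 0")

```text
time: 19.12
tool_pos: [0.617, -0.0412, 0.086]
tool_rot: [-3.139, 0.524, 1.396]
contact_force: [-0.0, 0.7, 0.7]
opening: 0.0006
grip_force: 0.2
```

```bash
python3 st.py
```

```text
t 19.125 mag [-10.3  78.4  18.6] F [-0.2 -0.1  0.9] open 0.0006 0.15609456226229668
```

apply_moves(motion="0 0 -0.4 0 0 0 0; 0 0 -0.4 0 0 0 0; 0 0 0 0 0 0 0")

```text
time: 19.5
tool_pos: [0.6091, -0.0398, 0.0859]
tool_rot: [-3.138, 0.524, 1.396]
contact_force: [1.0, -0.0, 0.1]
opening: 0.0002
grip_force: 0.3
```

```bash
python3 st.py; python3 - <<'E'
from h import *
for n in ('top','scene'):
    p=cam(n); 
    for d in robot.search_frame('bolt_knob',p)[:2]: print(n,d['score'],d['centre'])
    if n=='top': save(p,'t7.png',(225,140,295,200),9)
E
```

```text
t 19.5 mag [-10.3  70.4  18.6] F [-0.1  1.   0.2] open 0.0002 0.28438509441912174
top 0.39 [0.5786, -0.0442, 0.088]
```

View pics/t7.png

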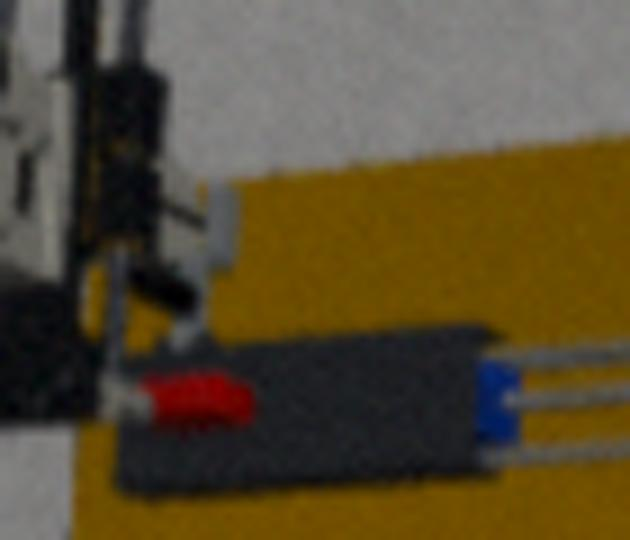

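The knob (crop (165,285)) has moved about 16 mm toward the rail. Continuing to the stop.

apply_moves(motion="0 0 -0.4 0 0 0 0; 0 0 -0.3 0 0 0 0; 0 0 -0.2 0 0 0 0; 0 0 0 0 0 0 0")

```text
time: 20.2
tool_pos: [0.6059, -0.0391, 0.0864]
tool_rot: [3.131, 0.522, 1.393]
contact_force: [18.3, -6.7, -8.7]
opening: 0.0005
grip_force: 9.4
```

```bash
python3 st.py
```

```text
t 20.2 mag [-10.2  67.1  19.1] F [-1.4 19.2 -9.2] open 0.0005 9.381560683250427
```

apply_moves(motion="0 0 -0.1 0 0 0 0; 0 0 0 0 0 0 0; 0 0 0.8 0 0 0 0; 0 0 2 0 0 0 0; 0 0 2 0 0 0 0; 0 0 0 -4 0 0 0; 0 0 0 -5 0 0 0; 0 0 5 -5 0 0 0; 0 0 5 -3 0 0 0; 0 5 2 0 0 0 0; 0 5 0 0 0 0 0; 0 5 0 0 0 0 0; 0 0 0 0 0 0 0")

```text
time: 21.82
tool_pos: [0.7823, 0.1438, 0.1363]
tool_rot: [-3.119, 0.531, 1.412]
contact_force: [-0.3, -0.5, 0.2]
opening: 0.0003
grip_force: 0.0
```

```bash
python3 st.py; python3 - <<'E'
from fit import *
from plan import mag
R,t=mag(); out=[]
for i,n in enumerate(('scene','top')):
    p=cam(n); pickle.dump(p,open(n+'9.pkl','wb'))
    im=cv2.resize(p['img'],None,fx=7,fy=7,interpolation=3)
    def ln(q,c): cv2.polylines(im,[np.round((proj(p,np.array(q)@R.T+t)+.5)*7-.5).astype(np.int32)],True,c,1)
    for y,c in ((.07,(0,255,255)),(.045,(0,255,0))): ln([[-.01+.007*np.cos(a),y+.007*np.sin(a),.0375] for a in np.arange(0,6.3,.4)],c)
    ln([[-.022,-.0245,.031],[.118,-.0245,.031],[.118,.0245,.031],[-.022,.0245,.031]],(255,255,0))
    q=[(200,145,256,225),(232,150,288,210)][i]; out.append(im[q[1]*7:q[3]*7,q[0]*7:q[2]*7])
    for d in robot.search_frame('bolt_knob',p)[:2]: print(n,round(d['score'],2),(R.T@(np.array(d['centre'])-t)).round(4))
a,b=out; o=np.hstack([cv2.copyMakeBorder(z,0,560-z.shape[0],0,0,0) for z in (a,b)]); print(o.shape)
cv2.imwrite('pics/l9.png',cv2.cvtColor(o,cv2.COLOR_RGB2BGR))
E
```

```text
t 21.825 mag [-167.9  209.   167.7] F [ 0.6 -0.2 -0.1] open 0.0003 0.0
scene 0.44 [-0.0157  0.0521  0.0122]
top 0.56 [ 0.0529 -0.0027  0.0349]
(560, 784, 3)
```

View pics/l9.png

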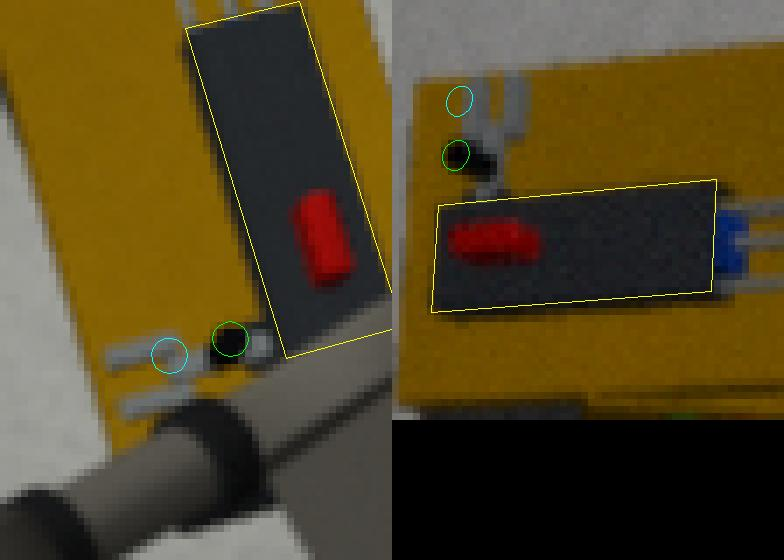

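The knob top sits on the green home circle in both views, at (230,340) and (456,155). The rail matches its closed outline and the bolt end reaches the rail. The arm is clear, so I'm handing in.

```bash
python3 -c "
from cell import robot
print(robot.hand_in())"
```

```text
the job is handed in; nothing more can be done
None
```

I loaded the small copper strip flat between the nose stop and the follower, closed the cover rail, pushed the bolt to its stop, and handed the job in at about 22 s; the hand-in returned no verdict.

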